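# Find the pepper mill with the gummed-up spindle and put it in the wash tray

### The arm

A 6-joint arm with a two-finger parallel gripper is mounted at the origin on a cart in front of the work surface, level with it; the furniture and walls round the work are solid. World frame = base frame: x ahead of the robot, y to its left, z up, the work surface at z = 0. Lengths are in m, angles in degrees, forces in N, time in s.
With the tool pointing down it reaches from about 0.375 to 0.9 m from the base axis. Payload 3.1 kg.
Tool frame: the origin (TCP) lies on the centre line of the jaws, within the pads' length; the fingertips stand 14 mm ahead of it and the grasp point (between the pads) lies 5 mm behind it (bot.tips_ahead is the distance from the TCP to the fingertips, in m); z points along the fingers, y is the line along which they close (so a half turn about z gives the same grasp; the last joint's range is limited). The gripper opens to 87 mm and grips with 3 to 60 N. Pads are 19 mm wide; open, the fingers measure 117 mm over their backs; the gripper's body (75 mm by 190 mm) begins 51 mm behind the grasp point.
Start: joints at [-77.378, 30.224, 82.088, -0, 67.689, -10.227], TCP at [0.243, -0.576, 0.237] pointing down, gripper open.
Joint ranges: [-176.69, 176.69], [-43.24, 126.21], [12.49, 139.97], [-82, 262], [0, 151.66], [-163.58, 163.58]. Speed limits (degrees/s): [159.86, 159.86, 180, 180, 180, 180].

### API

Orientations are given as a 3x3 rotation matrix whose columns are the frame's x, y, z axes.
In Python, from rig import bot gives the robot as it stands.
- The arm moves only by the tool play_rows, never from a script. Its argument "moves" is a list that holds one entry, the list of rows, each a list of 6 numbers: the shift along the tool's x, y, z in mm, then the turn, a rotation vector about the tool's x, y, z in rad. A call has 1 to 5 rows; each row shifts and turns the commanded pose from where the row before left it, along the tool's axes as they then stand; what a row does not reach is not made up. A row lasts 1/10 s, in which the tool goes at most 50 mm and 8.59 degrees, less where a joint would pass 70% of its speed; a pose out of reach is approached as far as the arm can. A call with a gripper value outside its range is refused whole. "fingers" is the opening, from -1 (shut) to 1 (fully open), set as the call begins (left out, the last holds). The fingers move at their own pace and stop on an object; the grip force is fixed at half the most. Time passes only in rows, so rows that do not move let the fingers close. It gives the time, the measured TCP pose, the force, the opening and the grip force at its end, in the units of the state.
- bot.read_state(): the state, without advancing time (a new reading comes with each control period).
- bot.capture(name): name is "side" or "top"; returns a dict with "image" (420x560x3 uint8, blue, green, red), "fx", "fy", "cx", "cy" (pixels), "R" (3x3) and "t" (3): a world point X has camera coordinates R X + t. Camera axes: x right, y down, z forward; pixel columns grow to the right and rows downward; lengths in m; the calibration is good to about 2 mm. A picture is of the moment at which its call begins. There is no depth.
- bot.hand_in(): hands the job in; it is judged then, once.
Trained networks look in a picture, given as the dict that the camera call returned (one of the last four; its "shot" number tells which), for a name from the list of things; names that differ only in an ending like _2 or _b are one class to them, and where a whole thing is asked for, a point or a joint stands for the part that bears it (a point fixed in the world has none). Each returns a list of dicts, best first, with "confidence" (0 to 1); they miss things now and then, are a little off and sometimes report something else, mostly with a low value. They report only what shows in the picture. A call takes as long as a camera call. They do not tell look-alikes from the thing itself.
- bot.search_frame(picture, query): "centre" ([column, row] in pixels, amid what is visible of it).
- bot.silhouettes(picture, query): "pixels" (420x560 bool, what is visible of it) and "centre" ([column, row] in pixels, amid what is visible of it).
- bot.pinpoint(picture, query): "centre" ([column, row] in pixels: a listed point, or the origin of a listed thing).
The state is a dict: "time_s": time; "joint_positions": joint angles; "qvel": joint speeds; "tau": joint torques, N m; "position": TCP position; "tcp_rot": TCP orientation; "force": force on the tool from outside, world axes, zero at the start; "moment": the same for the moment, N m; "opening": opening from 0.0 (shut) to 1.0 (fully open); "grasp_force": force on a finger pad.
Only numpy, scipy, OpenCV 4.12 (cv2) and the standard library are available. Lean on these libraries where they do the work, as an engineer would, in place of code of your own. Each camera call takes 0.05 s, during which the arm holds its last target. There are 200 camera calls.

### The job

One of the three wooden pepper mills at the front has a gummed-up spindle. Turn the head of each of them clockwise (seen from above; never anticlockwise, that unscrews it) through at least 60 degrees against its own body, leaning on the mill just enough that its foot does not turn along - 30 N would be too much - and feel how hard it drags. Then set the stiff one down gently, upright, on the floor of the front tray with the peeler in it, to be stripped and washed; leave the two sound mills standing where they are and disturb nothing else.

Things in the scene. Friction and masses are not known exactly. Their poses are not given: they have to be found in the camera images.
- mill_a_center (a point): centre (80 mm above its underside) of mill A, one of three outwardly identical turned-wood pepper mills that stand upright in a loose group on the worktop nearest the robot (a fourth mill far back by the wall is not meant): 160 mm tall, 58 mm across at foot and body, about 0.18 kg, loose. z runs up its axis. Which of the three is the stiff one is not known beforehand: the letters say nothing about it
- mill_a_knob (a point): point on the axis of mill A's head, 138 mm above its underside, at the height to grip. The round head is 49 mm across and spans 116 to 149 mm above the underside, with a 12 mm steel nut on top up to 160 mm; the wooden body ends at 115 mm, so fingertips lower than that clamp head and body together
- mill_a_head (a joint): angle (rad) of mill A's head against its body, starts between -0.25 and 0.25; grows anticlockwise seen from above, so turning clockwise makes it smaller; stops at -3.1 and 3.1. A sound mill drags about 0.01 N m, the gummed-up one about 0.22 N m, steadily, at any angle
- mill_a: mill A itself; origin at the centre of its underside. Its foot (a ring of rubber studs 46 mm across, friction about 1) slips on the worktop at 0.03 to 0.06 N m when unloaded, so the gummed-up mill turns as a whole unless pressed down while it is turned: 12 to 22 N is right. 1 mm more adds about 8 N, and closing the fingers on the head can itself push by several N: go by the force felt
- mill_b_center (a point): centre (80 mm above its underside) of mill B, one of three outwardly identical turned-wood pepper mills that stand upright in a loose group on the worktop nearest the robot (a fourth mill far back by the wall is not meant): 160 mm tall, 58 mm across at foot and body, about 0.18 kg, loose. z runs up its axis. Which of the three is the stiff one is not known beforehand: the letters say nothing about it
- mill_b_knob (a point): point on the axis of mill B's head, 138 mm above its underside, at the height to grip. The round head is 49 mm across and spans 116 to 149 mm above the underside, with a 12 mm steel nut on top up to 160 mm; the wooden body ends at 115 mm, so fingertips lower than that clamp head and body together
- mill_b_head (a joint): angle (rad) of mill B's head against its body, starts between -0.25 and 0.25; grows anticlockwise seen from above, so turning clockwise makes it smaller; stops at -3.1 and 3.1. A sound mill drags about 0.01 N m, the gummed-up one about 0.22 N m, steadily, at any angle
- mill_b: mill B itself; origin at the centre of its underside. Its foot (a ring of rubber studs 46 mm across, friction about 1) slips on the worktop at 0.03 to 0.06 N m when unloaded, so the gummed-up mill turns as a whole unless pressed down while it is turned: 12 to 22 N is right. 1 mm more adds about 8 N, and closing the fingers on the head can itself push by several N: go by the force felt
- mill_c_center (a point): centre (80 mm above its underside) of mill C, one of three outwardly identical turned-wood pepper mills that stand upright in a loose group on the worktop nearest the robot (a fourth mill far back by the wall is not meant): 160 mm tall, 58 mm across at foot and body, about 0.18 kg, loose. z runs up its axis. Which of the three is the stiff one is not known beforehand: the letters say nothing about it
- mill_c_knob (a point): point on the axis of mill C's head, 138 mm above its underside, at the height to grip. The round head is 49 mm across and spans 116 to 149 mm above the underside, with a 12 mm steel nut on top up to 160 mm; the wooden body ends at 115 mm, so fingertips lower than that clamp head and body together
- mill_c_head (a joint): angle (rad) of mill C's head against its body, starts between -0.25 and 0.25; grows anticlockwise seen from above, so turning clockwise makes it smaller; stops at -3.1 and 3.1. A sound mill drags about 0.01 N m, the gummed-up one about 0.22 N m, steadily, at any angle
- mill_c: mill C itself; origin at the centre of its underside. Its foot (a ring of rubber studs 46 mm across, friction about 1) slips on the worktop at 0.03 to 0.06 N m when unloaded, so the gummed-up mill turns as a whole unless pressed down while it is turned: 12 to 22 N is right. 1 mm more adds about 8 N, and closing the fingers on the head can itself push by several N: go by the force felt
- tray_floor (a point): centre of the inner floor of the front tray: white enamelled, 205 x 285 mm outside (long side along its y), rim 45 mm high, walls up to 17 mm thick, floor 3 mm above the worktop, flat floor 172 x 252 mm; stands to the right of the mills. A black peeler lies in it along the tray's y, 55 mm to the +x side of this point, so the -x half and the middle are free. (A like tray full of spice jars at the back is not meant)
- wash_tray: the front tray itself, loose, 0.38 kg; origin at the centre of its underside, y along its long side
- peeler: black-handled peeler lying in the front tray, 170 x 25 x 18 mm
- salt: salt shaker, white cone with red top, 57 mm across, 94 mm tall, behind the mills; origin under its centre
- jar_red: spice jar with red lid, 45 mm across, 108 mm tall, behind the mills; origin under its centre
- tin_tall: white shaker tin, 64 mm across, 92 mm tall, behind the mills; origin under its centre
- spoon: steel serving spoon, 256 x 55 x 19 mm, lying across in front of the mills; origin under its centre
- worktop: the kitchen worktop, top at z = 0, fixed
Mind the look-alikes: they are no part of the job. What is shaped like the mill_c but blue or orange is not meant.

How it is judged:
By the outcome, as a careful person would: the job done as asked, in the order asked, and still so for the second after the job is handed in, with the robot touching nothing.
It also fails if it takes over 72 s, if anything falls off the work surface, if the arm or the gripper's body presses on something with over 40 N, if the wrist force passes 120 N, or if a joint passes its speed limit or range.

## Working session

There is one attempt and no reset: what is moved stays moved. The work goes in short steps, Python scripts to look and compute and a tool call to move; the robot and the scene stay as the last step left them, time stands still between calls to the robot, and variables do not carry over. Pictures are saved under pics/ and viewed, at most 10 in all, crops included, and the job is handed in when it is done.

Besides the shell and the picture viewer there is one more tool, called after "Call:" as a command line: name --argument value ..., lists and objects as JSON in quotes. play_rows: Moves the arm, as the interface text tells. Its arguments: {"type":"object","properties":{"moves":{"type":"array","items":{"type":"array","items":{"type":"array","items":{"type":"number"}}}},"fingers":{"type":"number"}},"required":["moves"]}

```bash
mkdir -p pics; cat > h.py <<'E'
import numpy as np, cv2
from rig import bot
def ray(c,px):
    d=np.array([(px[0]-c['cx'])/c['fx'],(px[1]-c['cy'])/c['fy'],1.]); R=np.array(c['R']); return -R.T@np.array(c['t']), R.T@d
def atz(c,px,z):
    o,d=ray(c,px); return o+d*(z-o[2])/d[2]
def proj(c,X):
    p=np.array(c['R'])@np.array(X)+np.array(c['t']); return np.array([c['fx']*p[0]/p[2]+c['cx'],c['fy']*p[1]/p[2]+c['cy']])
E
python3 - <<'E'
from h import *
for n in ('side','top'):
    c=bot.capture(n); cv2.imwrite(f'pics/{n}0.png',c['image']); print(n,'cam',ray(c,(0,0))[0].round(3))
    for q,z in (('mill_a_knob',.138),('mill_a_center',.08),('tray_floor',.003),('wash_tray',0),('peeler',0),('salt',0),('jar_red',0),('tin_tall',0),('spoon',0)):
        for r in bot.pinpoint(c,q)[:6]: print(q,round(r['confidence'],2),np.round(r['centre']),atz(c,r['centre'],z).round(3))
s=bot.read_state(); print(s['time_s'],s['position'],np.round(s['tcp_rot'],2),s['force'],s['moment'],s['opening'])
E
```

```text
side cam [ 0.613 -0.808  0.775]
mill_a_knob 0.69 [250. 112.] [0.5   0.285 0.138]
mill_a_knob 0.63 [233. 329.] [ 0.518 -0.393  0.138]
mill_a_knob 0.18 [332. 334.] [ 0.677 -0.4    0.138]
mill_a_center 0.86 [252. 129.] [0.502 0.29  0.08 ]
mill_a_center 0.49 [352. 220.] [ 0.745 -0.079  0.08 ]
tray_floor 0.94 [232. 332.] [ 0.497 -0.31   0.003]
wash_tray 0.86 [232. 337.] [ 0.497 -0.319  0.   ]
wash_tray 0.43 [254. 156.] [0.503 0.274 0.   ]
peeler 0.86 [266. 334.] [ 0.563 -0.313  0.   ]
salt 0.58 [335. 194.] [0.726 0.106 0.   ]
jar_red 0.87 [333. 158.] [0.731 0.264 0.   ]
tin_tall 0.86 [351. 223.] [ 0.755 -0.004  0.   ]
spoon 0.93 [191. 192.] [0.347 0.112 0.   ]
top cam [4.70e-01 1.00e-03 1.06e+00]
mill_a_knob 0.74 [253. 247.] [0.5   0.038 0.138]
mill_a_knob 0.65 [138. 244.] [0.512 0.283 0.138]
mill_a_center 0.79 [143. 244.] [0.515 0.289 0.08 ]
mill_a_center 0.49 [161. 160.] [0.708 0.25  0.08 ]
tray_floor 0.93 [395. 242.] [ 0.507 -0.31   0.003]
wash_tray 0.9 [397. 243.] [ 0.505 -0.315  0.   ]
wash_tray 0.15 [266. 144.] [0.763 0.004 0.   ]
peeler 0.87 [397. 220.] [ 0.563 -0.318  0.   ]
salt 0.57 [198. 264.] [0.465 0.177 0.   ]
jar_red 0.68 [158. 159.] [0.73  0.277 0.   ]
tin_tall 0.96 [265. 145.] [0.761 0.008 0.   ]
spoon 0.87 [224. 307.] [0.361 0.115 0.   ]
spoon 0.23 [152. 248.] [0.507 0.291 0.   ]
1.0 [ 0.24271399 -0.57589565  0.2365441 ] [[ 0.92  0.39 -0.  ]
 [ 0.39 -0.92  0.  ]
 [ 0.   -0.   -1.  ]] [-0.29959858 -0.10304114  0.08463223] [ 0.01675192 -0.00153016  0.0975859 ] 0.9995724687348515
```

View pics/side0.png

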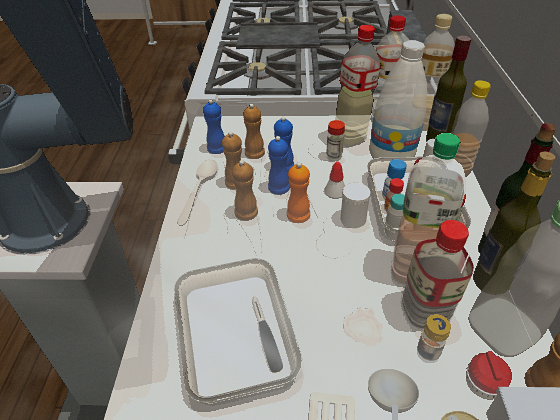

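View pics/top0.png

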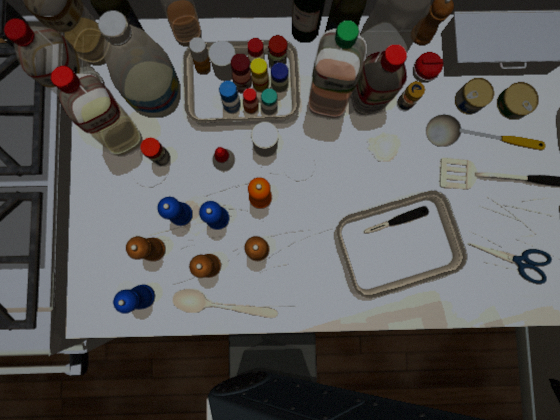

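The side view shows three brown mills at about (253,131), (232,160) and (245,190), with blue and orange ones beside them. In the top view the brown ones are at (145,248), (203,265) and (257,248). The tray is at (400,243), slightly rotated, with the peeler in its upper part. Next I zoom in on the mills.

```bash
python3 - <<'E'
from h import *
t=cv2.imread('pics/top0.png')[170:320,110:310]; s=cv2.imread('pics/side0.png')[90:240,190:330]
t=cv2.resize(t,None,fx=4,fy=4,interpolation=cv2.INTER_CUBIC)
cv2.imwrite('pics/tc.png',t); cv2.imwrite('pics/sc.png',cv2.resize(s,None,fx=4,fy=4,interpolation=cv2.INTER_CUBIC))
for n in ('top','side'):
    c=bot.capture(n); hsv=cv2.cvtColor(c['image'],cv2.COLOR_BGR2HSV)
    m=((hsv[...,0]>4)&(hsv[...,0]<20)&(hsv[...,1]>120)&(hsv[...,2]>40)).astype(np.uint8)
    k,l,st,ce=cv2.connectedComponentsWithStats(m)
    print(n,[(st[i].tolist(),ce[i].round(0).tolist()) for i in range(1,k) if st[i,4]>150])
    for q in ('mill_a','salt'):
        for r in bot.silhouettes(c,q)[:7]: print(q,round(r['confidence'],2),np.round(r['centre']),r['pixels'].sum())
E
```

```text
top [([167, 0, 33, 34, 651], [181.0, 14.0]), ([433, 0, 21, 16, 259], [443.0, 7.0]), ([312, 83, 38, 18, 271], [330.0, 94.0]), ([248, 178, 23, 30, 554], [259.0, 193.0]), ([126, 237, 39, 24, 547], [143.0, 247.0]), ([245, 237, 24, 23, 389], [256.0, 248.0]), ([190, 254, 31, 23, 487], [204.0, 265.0])]
mill_a 0.95 [141. 247.] 824
mill_a 0.95 [176. 213.] 731
mill_a 0.85 [209. 269.] 623
mill_a 0.85 [136. 300.] 871
mill_a 0.66 [254. 251.] 452
mill_a 0.65 [217. 215.] 650
salt 0.79 [224. 159.] 416
salt 0.56 [256. 250.] 468
salt 0.19 [207. 269.] 598
side [([42, 0, 176, 182, 8667], [139.0, 71.0]), ([0, 21, 52, 75, 1951], [18.0, 66.0]), ([422, 53, 31, 9, 156], [437.0, 58.0]), ([243, 106, 21, 53, 740], [253.0, 132.0]), ([538, 123, 18, 18, 201], [547.0, 132.0]), ([222, 134, 19, 15, 205], [231.0, 141.0]), ([536, 151, 19, 20, 258], [544.0, 161.0]), ([233, 163, 20, 14, 217], [242.0, 170.0]), ([287, 165, 23, 58, 1091], [298.0, 194.0]), ([0, 303, 68, 117, 3698], [26.0, 369.0]), ([525, 333, 35, 54, 974], [547.0, 368.0])]
mill_a 0.88 [214. 125.] 824
mill_a 0.83 [280. 164.] 1031
mill_a 0.79 [285. 132.] 470
mill_a 0.76 [232. 151.] 717
mill_a 0.65 [247. 195.] 1126
mill_a 0.63 [299. 194.] 1174
mill_a 0.57 [254. 133.] 882
```

View pics/tc.png

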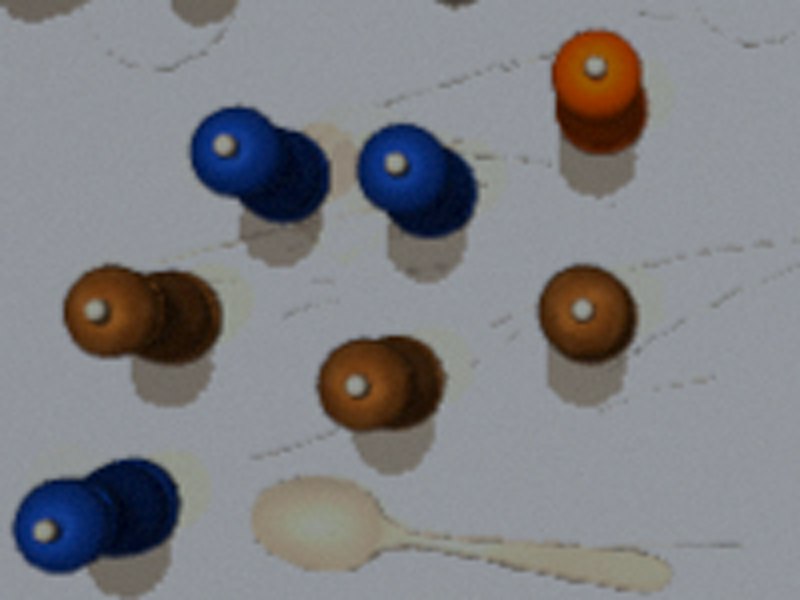

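View pics/sc.png

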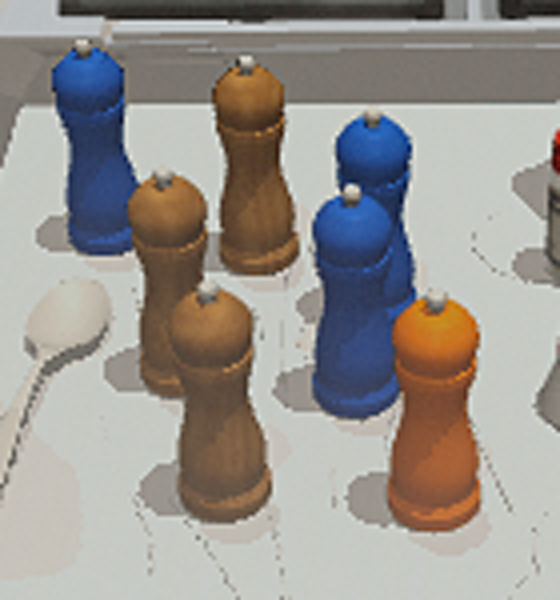

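In the zoomed crops the nuts are sharp. Top view, full-image pixels: (134,247.4), (199.2,266.2), (255.6,247.4). Side view: (251.4,105.4), (230.6,134.1), (241.6,162.4).

```bash
python3 - <<'E'
from h import *
from scipy.optimize import least_squares
ct,cs=bot.capture('top'),bot.capture('side')
f=lambda x,y,ox,oy:np.array([ox+x/4-.4,oy+y/4-.4])
T=[(96,310),(357,385),(583,310)];H=[(111,311),(363,384),(588,313)];S=[(246,62),(163,177),(207,290)];SH=[(250,97),(168,212),(212,327)]
B=[(172,317),(397,381),(588,313)]
for t,h,s,sh in zip(T,H,S,SH):
    t=f(*t,110,170);h=f(*h,110,170);s=f(*s,190,90);sh=f(*sh,190,90)
    print('nut',atz(ct,t,.158).round(3),atz(cs,s,.156).round(3),'head',atz(ct,h,.133).round(3),atz(cs,sh,.133).round(3))
    r=least_squares(lambda X:np.r_[proj(ct,X)-t,proj(cs,X)-s],[.5,.1,.16]);print(r.x.round(4),r.cost.round(2))
# tray: rim orientation
for n,c in(('top',ct),('side',cs)):
    for q,z in (('tray_floor',.003),('peeler',.01),('wash_tray',.02)):
        r=bot.silhouettes(c,'wash_tray' if q=='tray_floor' else q)[0]
        ys,xs=np.nonzero(r['pixels']); P=np.array([atz(c,(x,y),.045 if q!='peeler' else .01)[:2] for x,y in zip(xs,ys)],np.float32)
        print(n,q,r['confidence'],cv2.minAreaRect(P))
E
```

```text
nut [0.504 0.286 0.158] [0.504 0.29  0.156] head [0.505 0.285 0.133] [0.506 0.283 0.133]
[0.5043 0.2855 0.1584] 0.0
nut [0.462 0.15  0.158] [0.462 0.15  0.156] head [0.462 0.151 0.133] [0.463 0.146 0.133]
[0.462  0.1499 0.1561] 0.0
nut [0.498 0.031 0.158] [0.498 0.033 0.156] head [0.498 0.029 0.133] [0.5   0.029 0.133]
[0.4986 0.0311 0.1574] 0.01
top tray_floor 0.89 ((0.5030694007873535, -0.31278181076049805), (0.20294404029846191, 0.28403156995773315), 15.4611234664917)
top peeler 0.86 ((0.5617782473564148, -0.314920574426651), (0.02601036988198757, 0.1694185584783554), 17.915613174438477)
top wash_tray 0.89 ((0.5030694007873535, -0.31278181076049805), (0.20294404029846191, 0.28403156995773315), 15.4611234664917)
side tray_floor 0.66 ((0.5041369199752808, -0.31406164169311523), (0.20646440982818604, 0.29021960496902466), 15.470051765441895)
side peeler 0.93 ((0.5612486600875854, -0.31438860297203064), (0.024427970871329308, 0.1680770069360733), 17.949996948242188)
side wash_tray 0.66 ((0.5041369199752808, -0.31406164169311523), (0.20646440982818604, 0.29021960496902466), 15.470051765441895)
```

Mills (x, y): M1 (0.505, 0.286), M2 (0.462, 0.150), M3 (0.4985, 0.0305). Tray centre (0.5035, -0.313), yaw 15.5°. I start by turning and travelling to above M3.

Call:
play_rows --moves '[[[0,0,0,0,0,-0.129],[0,0,0,0,0,-0.129],[0,0,0,0,0,-0.129],[0,0,0,0,0,-0.129],[0,0,0,0,0,-0.129]]]' --fingers 1

```text
time_s: 2.2
position: [0.2427, -0.5759, 0.2365]
tcp_rot: [[0.498, 0.867, 0.0], [0.867, -0.498, 0.0], [0.0, -0.0, -1.0]]
force: [0.4, -0.6, -0.2]
opening: 0.998
grasp_force: 0.0
```

Call:
play_rows --moves '[[[43.5,-5.5,0,0,0,0],[43.5,-5.5,0,0,0,0],[43.5,-5.5,0,0,0,0],[43.5,-5.5,0,0,0,0],[43.5,-5.5,0,0,0,0]]]'

```text
time_s: 2.7
position: [0.3288, -0.3726, 0.2367]
tcp_rot: [[0.504, 0.864, 0.0], [0.864, -0.504, -0.0], [-0.0, 0.001, -1.0]]
force: [0.6, 0.0, -0.7]
opening: 1.003
grasp_force: 0.0
```

Call:
play_rows --moves '[[[43.5,-5.5,0,0,0,0],[43.5,-5.5,0,0,0,0],[43.5,-5.5,0,0,0,0],[43.5,-5.5,0,0,0,0],[43.5,-5.5,0,0,0,0]]]'

```text
time_s: 3.2
position: [0.4146, -0.1708, 0.2368]
tcp_rot: [[0.503, 0.864, 0.001], [0.864, -0.503, -0.0], [0.0, 0.001, -1.0]]
force: [0.5, -0.6, 0.3]
opening: 0.999
grasp_force: 0.0
```

Call:
play_rows --moves '[[[43.5,-5.5,0,0,0,0],[43.5,-5.5,0,0,0,0],[43.5,-5.5,0,0,0,0],[43.5,-5.5,0,0,0,0],[43.5,-5.5,0,0,0,0]]]'

```text
time_s: 3.7
position: [0.5002, 0.0313, 0.2368]
tcp_rot: [[0.503, 0.864, 0.001], [0.864, -0.503, -0.0], [0.0, 0.001, -1.0]]
force: [0.7, -1.7, -1.0]
opening: 1.002
grasp_force: 0.0
```

Call:
play_rows --moves '[[[0,0,0,0,0,0],[0,0,0,0,0,0]]]'

```text
time_s: 3.9
position: [0.4995, 0.0303, 0.2365]
tcp_rot: [[0.5, 0.866, -0.0], [0.866, -0.5, -0.001], [-0.001, 0.0, -1.0]]
force: [0.1, 0.4, 0.4]
opening: 1.0
grasp_force: 0.0
```

Call:
play_rows --moves '[[[0,-1,30,0,0,0],[0,0,30,0,0,0],[0,0,25,0,0,0],[0,0,13,0,0,0],[0,0,4,0,0,0]]]'

```text
time_s: 4.4
position: [0.4972, 0.0285, 0.1331]
tcp_rot: [[0.505, 0.863, -0.004], [0.863, -0.505, 0.0], [-0.002, -0.003, -1.0]]
force: [-0.3, 0.4, -0.7]
opening: 1.003
grasp_force: 0.0
```

Call:
play_rows --moves '[[[0,0,0,0,0,0],[0,0,0,0,0,0],[0,0,0,0,0,0],[0,0,0,0,0,0],[0,0,0,0,0,0]]]' --fingers -1

```text
time_s: 4.9
position: [0.499, 0.03, 0.1351]
tcp_rot: [[0.503, 0.864, 0.001], [0.864, -0.503, -0.0], [0.0, 0.001, -1.0]]
force: [0.3, 0.6, 0.8]
opening: 0.631
grasp_force: 0.0
```

Call:
play_rows --moves '[[[0,0,0,0,0,0],[0,0,0,0,0,0]]]'

```text
time_s: 5.1
position: [0.4988, 0.0301, 0.1348]
tcp_rot: [[0.503, 0.864, 0.0], [0.864, -0.503, -0.0], [0.0, 0.0, -1.0]]
force: [0.3, 0.4, 2.7]
opening: 0.525
grasp_force: 30.0
```

```bash
python3 -c "
from h import *
s=bot.read_state();print(s['force'],s['moment'],s['position'])"
```

```text
[0.29669529 0.37346818 2.68210254] [-0.00982564 -0.04028411 -0.02574064] [0.49884366 0.03014341 0.13480936]
```

Call:
play_rows --moves '[[[0,0,0.7,0,0,0],[0,0,0.7,0,0,0],[0,0,0,0,0,0]]]'

```text
time_s: 5.4
position: [0.4993, 0.0301, 0.1346]
tcp_rot: [[0.503, 0.864, 0.002], [0.864, -0.503, -0.0], [0.001, 0.001, -1.0]]
force: [-2.3, 0.2, 11.5]
opening: 0.527
grasp_force: 30.0
```

Call:
play_rows --moves '[[[0,0,0,0,0,0],[0,0,0,0,0,0]]]'

```text
time_s: 5.6
position: [0.4992, 0.0302, 0.1345]
tcp_rot: [[0.503, 0.864, 0.002], [0.864, -0.503, -0.0], [0.001, 0.001, -1.0]]
force: [-2.1, 0.2, 11.0]
opening: 0.526
grasp_force: 30.0
```

Call:
play_rows --moves '[[[0,0,0.7,0,0,0],[0,0,0,0,0,0],[0,0,0,0,0,0.04],[0,0,0,0,0,0.08],[0,0,0,0,0,0.08]]]'

```text
time_s: 6.1
position: [0.4992, 0.0303, 0.1344]
tcp_rot: [[0.666, 0.746, 0.002], [0.746, -0.666, -0.0], [0.001, 0.001, -1.0]]
force: [-1.7, 1.2, 15.3]
opening: 0.521
grasp_force: 30.0
```

```bash
cat > st.py <<'E'
from h import *
s=bot.read_state();R=np.array(s['tcp_rot']);print(s['time_s'],np.round(s['force'],1),np.round(s['moment'],3),np.round(s['position'],4),'yaw',np.degrees(np.arctan2(R[1,0],R[0,0])).round(1),s['opening'],s['grasp_force'],np.round(s['joint_positions'],1))
E
python3 st.py
```

```text
6.1 [-1.7  1.2 15.3] [0.31  0.539 0.254] [0.4992 0.0303 0.1344] yaw 48.2 0.5210997636776488 29.99922673625406 [ -9.4  29.8 105.4   0.   44.6  32.4]
```

Moment is about 0.25 N m, so this one drags hard. Press is 15 N; I keep turning.

Call:
play_rows --moves '[[[0,0,0,0,0,0.1],[0,0,0,0,0,0.1],[0,0,0,0,0,0.1],[0,0,0,0,0,0.1],[0,0,0,0,0,0.1]]]'

```text
time_s: 6.6
position: [0.4993, 0.0305, 0.1344]
tcp_rot: [[0.943, 0.334, 0.002], [0.334, -0.943, 0.0], [0.002, 0.0, -1.0]]
force: [-2.2, 1.2, 17.0]
opening: 0.527
grasp_force: 30.0
```

```bash
python3 st.py
```

```text
6.6 [-2.2  1.2 17. ] [0.548 0.543 0.252] [0.4993 0.0305 0.1344] yaw 19.5 0.5274111128283914 29.997668161522597 [-9.300e+00  2.980e+01  1.054e+02  1.000e-01  4.460e+01  6.110e+01]
```

Call:
play_rows --moves '[[[0,0,0,0,0,0.1],[0,0,0,0,0,0.1],[0,0,0,0,0,0.1],[0,0,0,0,0,0.1],[0,0,0,0,0,0.1]]]'

```text
time_s: 7.1
position: [0.5005, 0.0307, 0.1345]
tcp_rot: [[0.987, -0.159, 0.005], [-0.159, -0.987, 0.001], [0.005, -0.001, -1.0]]
force: [-0.2, 3.1, 13.1]
opening: 0.524
grasp_force: 30.0
```

Call:
play_rows --moves '[[[0,0,0,0,0,0.1],[0,0,0,0,0,0.1],[0,0,0,0,0,0.1],[0,0,0,0,0,0.05],[0,0,0,0,0,0]]]'

```text
time_s: 7.6
position: [0.5016, 0.0297, 0.1345]
tcp_rot: [[0.874, -0.485, 0.007], [-0.485, -0.875, -0.001], [0.007, -0.002, -1.0]]
force: [0.1, 0.5, 12.2]
opening: 0.526
grasp_force: 30.0
```

```bash
python3 st.py
```

```text
7.6 [ 0.1  0.5 12.2] [ 0.088 -0.098  0.006] [0.5016 0.0297 0.1345] yaw -29.0 0.5256295464040149 30.002665892243385 [ -9.4  29.9 105.3  -0.   44.4 109.6]
```

Call:
play_rows --moves '[[[0,0,0.6,0,0,0],[0,0,0,0,0,0]]]'

```text
time_s: 7.8
position: [0.502, 0.0296, 0.1344]
tcp_rot: [[0.875, -0.484, 0.008], [-0.484, -0.875, -0.001], [0.008, -0.003, -1.0]]
force: [0.4, 1.0, 15.1]
opening: 0.525
grasp_force: 30.0
```

```bash
python3 st.py
```

```text
7.8 [ 0.4  1.  15.1] [0.032 0.002 0.066] [0.502  0.0296 0.1344] yaw -29.0 0.5247213785043101 30.002719615004025 [ -9.4  29.9 105.3  -0.   44.4 109.6]
```

Call:
play_rows --moves '[[[0,0,0,0,0,0.07],[0,0,0,0,0,0.07],[0,0,0,0,0,0.07]]]'

```text
time_s: 8.1
position: [0.502, 0.0296, 0.1344]
tcp_rot: [[0.753, -0.658, 0.008], [-0.658, -0.753, -0.001], [0.007, -0.004, -1.0]]
force: [0.3, -0.9, 14.9]
opening: 0.525
grasp_force: 30.0
```

```bash
python3 st.py
```

```text
8.1 [ 0.3 -0.9 14.9] [ 0.221 -0.013  0.264] [0.502  0.0296 0.1344] yaw -41.1 0.5245630289217957 29.99959986715112 [ -9.4  29.9 105.3  -0.   44.4 121.8]
```

Call:
play_rows --moves '[[[0,0,0.2,0,0,0.09],[0,0,0,0,0,0.09],[0,0,0,0,0,0.09],[0,0,0,0,0,0.09]]]'

```text
time_s: 8.5
position: [0.5021, 0.0297, 0.1344]
tcp_rot: [[0.472, -0.881, 0.009], [-0.881, -0.472, -0.001], [0.005, -0.007, -1.0]]
force: [0.1, 0.7, 16.6]
opening: 0.527
grasp_force: 30.0
```

```bash
python3 st.py; python3 - <<'E'
from h import *
c=bot.capture('side');cv2.imwrite('pics/s1.png',cv2.resize(c['image'][60:300,150:400],None,fx=2.4,fy=2.4))
E
```

```text
8.5 [ 0.1  0.7 16.6] [ 0.285 -0.072  0.273] [0.5021 0.0297 0.1344] yaw -61.8 0.5267343885642172 29.998478155466728 [ -9.4  29.9 105.3   0.   44.3 142.4]
```

View pics/s1.png

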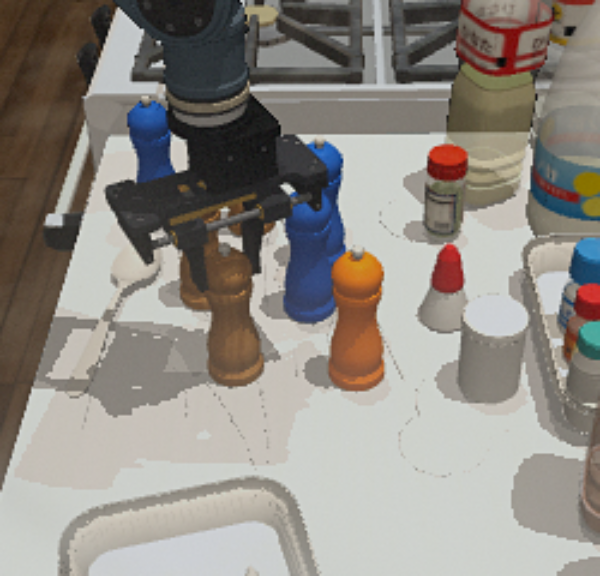

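The mill is upright and clamped at about (232,285) in the crop, and the head has turned about 120° at 12–17 N. I release it and go to M2.

Call:
play_rows --moves '[[[0,0,-1,0,0,0],[0,0,-1,0,0,0],[0,0,0,0,0,0]]]'

```text
time_s: 8.85
position: [0.501, 0.03, 0.1347]
tcp_rot: [[0.474, -0.88, 0.006], [-0.88, -0.474, -0.0], [0.003, -0.005, -1.0]]
force: [1.9, 1.2, 6.6]
opening: 0.524
grasp_force: 30.0
```

Call:
play_rows --moves '[[[0,0,0,0,0,0],[0,0,0,0,0,0],[0,0,0,0,0,0],[0,0,0,0,0,0],[0,0,0,0,0,0]]]' --fingers 1

```text
time_s: 9.35
position: [0.4982, 0.0301, 0.1332]
tcp_rot: [[0.475, -0.88, -0.001], [-0.88, -0.475, 0.0], [-0.001, 0.001, -1.0]]
force: [0.3, -0.1, 0.5]
opening: 0.894
grasp_force: 0.0
```

Call:
play_rows --moves '[[[0,0,-10,0,0,0],[0,0,-30,0,0,0],[0,0,-30,0,0,-0.147],[0,0,-10,0,0,-0.147],[0,0,0,0,0,-0.147]]]'

```text
time_s: 9.85
position: [0.5001, 0.0299, 0.2165]
tcp_rot: [[0.809, -0.588, 0.005], [-0.588, -0.809, -0.001], [0.005, -0.002, -1.0]]
force: [0.8, 0.6, -0.1]
opening: 1.001
grasp_force: 0.0
```

Call:
play_rows --moves '[[[0,0,0,0,0,-0.147],[0,0,0,0,0,-0.147],[0,0,0,0,0,-0.147],[0,0,0,0,0,-0.147],[0,0,0,0,0,-0.147]]]'

```text
time_s: 10.35
position: [0.4987, 0.03, 0.2143]
tcp_rot: [[0.994, 0.106, 0.0], [0.106, -0.994, -0.0], [0.0, 0.0, -1.0]]
force: [-0.4, 0.1, -0.0]
opening: 1.002
grasp_force: 0.0
```

Call:
play_rows --moves '[[[0,0,0,0,0,-0.147],[0,0,0,0,0,-0.147],[0,0,0,0,0,-0.147],[0,0,0,0,0,-0.147],[0,0,0,0,0,-0.147]]]'

```text
time_s: 10.85
position: [0.4987, 0.0301, 0.2143]
tcp_rot: [[0.667, 0.745, 0.0], [0.745, -0.667, -0.0], [0.0, 0.0, -1.0]]
force: [0.3, 0.4, 0.3]
opening: 1.002
grasp_force: 0.0
```

```bash
cat > go.py <<'E'
import sys
from h import *
s=bot.read_state();R=np.array(s['tcp_rot']);p=np.array(s['position'])
d=R.T@(np.array([float(v) for v in sys.argv[1:4]])-p)*1000
print('tool shift mm',d.round(1))
E
python3 st.py; python3 go.py .462 .150 .213
```

```text
10.85 [0.3 0.4 0.3] [-0.066 -0.011 -0.057] [0.4987 0.0301 0.2143] yaw 48.2 1.0023522326383156 0.0 [ -9.4  22.4 101.2  -0.   56.3  32.4]
tool shift mm [  64.9 -107.3    1.3]
```

Shift to M2, descend to TCP z about 0.134, and close.

Call:
play_rows --moves '[[[21.6,-35.8,0,0,0,0],[21.6,-35.8,0,0,0,0],[21.6,-35.8,0,0,0,0],[0,0,0,0,0,0],[0,0,10,0,0,0]]]'

```text
time_s: 11.35
position: [0.4635, 0.151, 0.2049]
tcp_rot: [[0.669, 0.743, 0.004], [0.743, -0.669, -0.0], [0.003, 0.003, -1.0]]
force: [-0.2, -1.1, -0.0]
opening: 1.002
grasp_force: 0.0
```

Call:
play_rows --moves '[[[0,0,25,0,0,0],[0,0,25,0,0,0],[0,0,15,0,0,0],[0,0,4,0,0,0],[0,0,0,0,0,0]]]'

```text
time_s: 11.85
position: [0.4628, 0.1491, 0.134]
tcp_rot: [[0.673, 0.74, -0.001], [0.74, -0.673, -0.0], [-0.001, -0.001, -1.0]]
force: [-0.3, -1.1, -0.2]
opening: 0.999
grasp_force: 0.0
```

Call:
play_rows --moves '[[[0,0,0,0,0,0],[0,0,0,0,0,0],[0,0,0,0,0,0],[0,0,0,0,0,0],[0,0,0,0,0,0]]]' --fingers -1

```text
time_s: 12.35
position: [0.4627, 0.1503, 0.135]
tcp_rot: [[0.671, 0.741, 0.001], [0.741, -0.671, 0.0], [0.001, 0.0, -1.0]]
force: [0.5, 0.1, -0.9]
opening: 0.628
grasp_force: 0.0
```

Call:
play_rows --moves '[[[0,0,0,0,0,0],[0,0,0,0,0,0],[0,0,0,0,0,0]]]'

```text
time_s: 12.65
position: [0.4626, 0.1503, 0.1348]
tcp_rot: [[0.671, 0.741, 0.0], [0.741, -0.671, 0.0], [0.0, 0.0, -1.0]]
force: [-0.2, -0.0, 1.2]
opening: 0.542
grasp_force: 30.0
```

```bash
python3 st.py
```

```text
12.65 [-0.2 -0.   1.2] [ 0.106  0.042 -0.035] [0.4626 0.1503 0.1348] yaw 47.8 0.5424944565709494 30.00029906630516 [  4.8  29.  107.3   0.   43.7  47. ]
```

Call:
play_rows --moves '[[[0,0,0.9,0,0,0],[0,0,0.9,0,0,0],[0,0,0,0,0,0],[0,0,0,0,0,0]]]'

```text
time_s: 13.05
position: [0.4634, 0.1506, 0.1345]
tcp_rot: [[0.671, 0.741, 0.002], [0.741, -0.671, 0.001], [0.002, 0.001, -1.0]]
force: [-2.5, 1.4, 13.8]
opening: 0.544
grasp_force: 30.0
```

```bash
python3 st.py
```

```text
13.05 [-2.5  1.4 13.8] [0.221 0.385 0.026] [0.4634 0.1506 0.1345] yaw 47.8 0.5444933702896825 30.00254988670349 [  4.8  29.1 107.3   0.   43.5  47. ]
```

Call:
play_rows --moves '[[[0,0,0.2,0,0,0.05],[0,0,0,0,0,0.1],[0,0,0,0,0,0.1],[0,0,0,0,0,0.1],[0,0,0,0,0,0.1]]]'

```text
time_s: 13.55
position: [0.4637, 0.1505, 0.1344]
tcp_rot: [[0.928, 0.372, 0.003], [0.372, -0.928, 0.001], [0.003, 0.001, -1.0]]
force: [-2.3, 0.6, 15.1]
opening: 0.544
grasp_force: 30.0
```

```bash
python3 st.py
```

```text
13.55 [-2.3  0.6 15.1] [ 0.086  0.377 -0.027] [0.4637 0.1505 0.1344] yaw 21.8 0.5442787717152543 29.99738059937954 [  4.8  29.1 107.3   0.   43.5  73. ]
```

Call:
play_rows --moves '[[[0,0,0,0,0,0.1],[0,0,0,0,0,0.1],[0,0,0,0,0,0.1],[0,0,0,0,0,0.1],[0,0,0,0,0,0.1]]]'

```text
time_s: 14.05
position: [0.4638, 0.1502, 0.1344]
tcp_rot: [[0.993, -0.118, 0.003], [-0.118, -0.993, -0.0], [0.003, -0.0, -1.0]]
force: [-1.6, 0.4, 14.9]
opening: 0.544
grasp_force: 30.0
```

```bash
python3 st.py
```

```text
14.05 [-1.6  0.4 14.9] [-0.145  0.406  0.041] [0.4638 0.1502 0.1344] yaw -6.8 0.5441219310515225 29.997536670416594 [  4.8  29.1 107.2  -0.   43.5 101.6]
```

Call:
play_rows --moves '[[[0,0,0,0,0,0.1],[0,0,0,0,0,0.1],[0,0,0,0,0,0.1],[0,0,0,0,0,0.1]]]'

```text
time_s: 14.45
position: [0.4634, 0.15, 0.1344]
tcp_rot: [[0.869, -0.496, 0.002], [-0.496, -0.869, -0.001], [0.002, -0.001, -1.0]]
force: [-2.7, -0.1, 15.5]
opening: 0.542
grasp_force: 30.0
```

```bash
python3 st.py
```

```text
14.45 [-2.7 -0.1 15.5] [-0.27   0.596  0.009] [0.4634 0.15   0.1344] yaw -29.7 0.5418224203299062 29.997740741819143 [ 4.800e+00  2.910e+01  1.073e+02 -1.000e-01  4.350e+01  1.245e+02]
```

M2 is sound (moment about 0). Release it, then M1.

Call:
play_rows --moves '[[[0,0,-1,0,0,0],[0,0,-1,0,0,0],[0,0,0,0,0,0]]]'

```text
time_s: 14.75
position: [0.4625, 0.1501, 0.1347]
tcp_rot: [[0.87, -0.493, -0.0], [-0.493, -0.87, -0.0], [-0.0, 0.0, -1.0]]
force: [-0.4, -0.3, 4.4]
opening: 0.541
grasp_force: 30.0
```

Call:
play_rows --moves '[[[0,0,0,0,0,0],[0,0,0,0,0,0],[0,0,0,0,0,0],[0,0,0,0,0,0],[0,0,0,0,0,0]]]' --fingers 1

```text
time_s: 15.25
position: [0.4626, 0.1502, 0.1345]
tcp_rot: [[0.87, -0.493, -0.0], [-0.493, -0.87, 0.0], [-0.0, 0.0, -1.0]]
force: [-1.3, -0.6, -0.7]
opening: 0.915
grasp_force: 0.0
```

Call:
play_rows --moves '[[[0,0,-10,0,0,0],[0,0,-30,0,0,0],[0,0,-30,0,0,-0.147],[0,0,-10,0,0,-0.147],[0,0,0,0,0,-0.147]]]'

```text
time_s: 15.75
position: [0.4641, 0.1504, 0.2175]
tcp_rot: [[0.998, -0.068, 0.006], [-0.068, -0.998, 0.0], [0.006, -0.001, -1.0]]
force: [0.2, 0.6, -0.8]
opening: 0.999
grasp_force: 0.0
```

Call:
play_rows --moves '[[[0,0,0,0,0,-0.147],[0,0,0,0,0,-0.147],[0,0,0,0,0,-0.147],[0,0,0,0,0,-0.147],[0,0,0,0,0,-0.147]]]'

```text
time_s: 16.25
position: [0.4627, 0.1502, 0.2154]
tcp_rot: [[0.786, 0.619, 0.001], [0.619, -0.786, 0.0], [0.001, 0.0, -1.0]]
force: [-0.2, 1.3, 0.8]
opening: 1.001
grasp_force: 0.0
```

Call:
play_rows --moves '[[[0,0,0,0,0,-0.147],[0,0,0,0,0,0]]]'

```text
time_s: 16.45
position: [0.4626, 0.1502, 0.2153]
tcp_rot: [[0.691, 0.723, 0.001], [0.723, -0.691, 0.0], [0.001, 0.001, -1.0]]
force: [-0.2, 0.1, 1.1]
opening: 1.001
grasp_force: 0.0
```

```bash
python3 st.py; python3 go.py .505 .2855 .213; python3 -c "
from h import *
c=bot.capture('top')
for p in ((124.6,300.9),(168.9,207.1)): print(atz(c,p,.133))"
```

```text
16.45 [-0.2  0.1  1.1] [-0.007 -0.014 -0.028] [0.4626 0.1502 0.2153] yaw 46.3 1.0010703383403907 0.0 [  4.8  21.4 103.   -0.   55.6  48.5]
tool shift mm [127.1 -62.9   2.3]
[0.39187187 0.31107445 0.133     ]
[0.59037815 0.21820571 0.133     ]
```

Call:
play_rows --moves '[[[42.4,-21,0,0,0,0],[42.4,-21,0,0,0,0],[42.4,-21,0,0,0,0],[0,0,0,0,0,0],[0,0,12,0,0,0]]]'

```text
time_s: 17.0
position: [0.5059, 0.2868, 0.2036]
tcp_rot: [[0.691, 0.723, 0.004], [0.723, -0.691, 0.001], [0.003, 0.002, -1.0]]
force: [-0.4, -0.6, -0.4]
opening: 0.999
grasp_force: 0.0
```

Call:
play_rows --moves '[[[0,0,25,0,0,0],[0,0,25,0,0,0],[0,0,15,0,0,0],[0,0,4,0,0,0],[0,0,0,0,0,0]]]'

```text
time_s: 17.5
position: [0.5041, 0.2843, 0.1328]
tcp_rot: [[0.693, 0.721, -0.003], [0.721, -0.693, -0.001], [-0.003, -0.001, -1.0]]
force: [0.3, 0.4, -0.2]
opening: 1.0
grasp_force: 0.0
```

Call:
play_rows --moves '[[[0,0,0,0,0,0],[0,0,0,0,0,0],[0,0,0,0,0,0],[0,0,0,0,0,0],[0,0,0,0,0,0]]]' --fingers -1

```text
time_s: 18.0
position: [0.5051, 0.2858, 0.134]
tcp_rot: [[0.691, 0.723, 0.001], [0.723, -0.691, 0.0], [0.001, 0.0, -1.0]]
force: [0.3, -0.8, 0.2]
opening: 0.628
grasp_force: 0.0
```

Call:
play_rows --moves '[[[0,0,0,0,0,0],[0,0,0,0,0,0],[0,0,0,0,0,0]]]'

```text
time_s: 18.3
position: [0.505, 0.2858, 0.1338]
tcp_rot: [[0.691, 0.723, 0.0], [0.723, -0.691, 0.0], [0.0, -0.0, -1.0]]
force: [-0.5, -0.3, 1.0]
opening: 0.54
grasp_force: 30.0
```

```bash
python3 st.py
```

```text
18.3 [-0.5 -0.3  1. ] [ 0.129  0.074 -0.005] [0.505  0.2858 0.1338] yaw 46.3 0.5403664540725446 30.000240406079683 [18.5 34.6 93.9  0.  51.5 62.2]
```

Call:
play_rows --moves '[[[0,0,0.9,0,0,0],[0,0,0.9,0,0,0],[0,0,0,0,0,0],[0,0,0,0,0,0]]]'

```text
time_s: 18.7
position: [0.5057, 0.2862, 0.1336]
tcp_rot: [[0.691, 0.723, 0.002], [0.723, -0.691, 0.001], [0.002, 0.001, -1.0]]
force: [-2.1, 0.7, 9.3]
opening: 0.543
grasp_force: 30.0
```

```bash
python3 st.py
```

```text
18.7 [-2.1  0.7  9.3] [0.09  0.33  0.067] [0.5057 0.2862 0.1336] yaw 46.3 0.54322658730776 30.001771508250386 [18.5 34.6 93.9  0.  51.4 62.2]
```

Call:
play_rows --moves '[[[0,0,0.8,0,0,0],[0,0,0,0,0,0],[0,0,0,0,0,0]]]'

```text
time_s: 19.0
position: [0.506, 0.2864, 0.1335]
tcp_rot: [[0.691, 0.723, 0.003], [0.723, -0.691, 0.002], [0.003, 0.001, -1.0]]
force: [-2.2, 0.1, 12.3]
opening: 0.539
grasp_force: 30.0
```

Call:
play_rows --moves '[[[0,0,0,0,0,0.05],[0,0,0,0,0,0.1],[0,0,0,0,0,0.1],[0,0,0,0,0,0.1]]]'

```text
time_s: 19.4
position: [0.5061, 0.2864, 0.1335]
tcp_rot: [[0.899, 0.438, 0.003], [0.438, -0.899, 0.002], [0.004, 0.0, -1.0]]
force: [-1.6, -0.5, 12.9]
opening: 0.538
grasp_force: 30.0
```

```bash
python3 st.py
```

```text
19.4 [-1.6 -0.5 12.9] [0.033 0.415 0.005] [0.5061 0.2864 0.1335] yaw 26.0 0.5380313306598409 29.997076939616818 [18.5 34.6 93.9  0.  51.3 82.5]
```

Call:
play_rows --moves '[[[0,0,0.3,0,0,0.1],[0,0,0,0,0,0.1],[0,0,0,0,0,0.1],[0,0,0,0,0,0.1],[0,0,0,0,0,0.1]]]'

```text
time_s: 19.9
position: [0.5063, 0.2861, 0.1334]
tcp_rot: [[0.999, -0.046, 0.004], [-0.046, -0.999, 0.001], [0.004, -0.001, -1.0]]
force: [-2.7, -0.4, 14.1]
opening: 0.537
grasp_force: 30.0
```

```bash
python3 st.py
```

```text
19.9 [-2.7 -0.4 14.1] [-0.222  0.45   0.097] [0.5063 0.2861 0.1334] yaw -2.6 0.5369782521542706 29.99733749735242 [ 18.5  34.6  93.9  -0.   51.3 111.1]
```

Call:
play_rows --moves '[[[0,0,0,0,0,0.1],[0,0,0,0,0,0.1],[0,0,0,0,0,0.1],[0,0,0,0,0,0.1],[0,0,0,0,0,0.1]]]'

```text
time_s: 20.4
position: [0.5058, 0.2858, 0.1334]
tcp_rot: [[0.855, -0.519, 0.003], [-0.519, -0.855, 0.0], [0.002, -0.002, -1.0]]
force: [-2.7, -0.6, 15.6]
opening: 0.539
grasp_force: 30.0
```

```bash
python3 st.py
```

```text
20.4 [-2.7 -0.6 15.6] [-0.33   0.711  0.003] [0.5058 0.2858 0.1334] yaw -31.3 0.5385745324160339 29.997631546575576 [ 18.5  34.6  93.9  -0.   51.3 139.8]
```

M1 is sound too, so M3 is the stiff one. I release M1 and locate M3 again.

Call:
play_rows --moves '[[[0,0,-1,0,0,0],[0,0,-1,0,0,0],[0,0,0,0,0,0]]]'

```text
time_s: 20.7
position: [0.5051, 0.2857, 0.1336]
tcp_rot: [[0.857, -0.516, 0.001], [-0.516, -0.857, 0.0], [0.0, -0.001, -1.0]]
force: [-1.3, -0.2, 7.5]
opening: 0.541
grasp_force: 30.0
```

Call:
play_rows --moves '[[[0,0,0,0,0,0],[0,0,0,0,0,0],[0,0,0,0,0,0],[0,0,0,0,0,0],[0,0,0,0,0,0]]]' --fingers 1

```text
time_s: 21.2
position: [0.5049, 0.2856, 0.1324]
tcp_rot: [[0.857, -0.516, -0.001], [-0.516, -0.857, -0.0], [-0.0, 0.0, -1.0]]
force: [-0.3, -0.2, 0.8]
opening: 0.905
grasp_force: 0.0
```

Call:
play_rows --moves '[[[0,0,-10,0,0,0],[0,0,-30,0,0,0],[0,0,-30,0,0,-0.147],[0,0,-12,0,0,-0.147],[0,0,0,0,0,-0.147]]]'

```text
time_s: 21.7
position: [0.5067, 0.2863, 0.2182]
tcp_rot: [[0.995, -0.095, 0.006], [-0.095, -0.995, 0.002], [0.006, -0.003, -1.0]]
force: [-0.6, 0.8, 0.6]
opening: 0.999
grasp_force: 0.0
```

Call:
play_rows --moves '[[[0,0,0,0,0,-0.147],[0,0,0,0,0,-0.147],[0,0,0,0,0,-0.147],[0,0,0,0,0,-0.147],[0,0,0,0,0,0]]]'

```text
time_s: 22.2
position: [0.5051, 0.2857, 0.2154]
tcp_rot: [[0.884, 0.468, 0.001], [0.468, -0.884, 0.0], [0.001, 0.0, -1.0]]
force: [0.7, -0.8, -0.2]
opening: 0.994
grasp_force: 0.0
```

```bash
python3 st.py; python3 - <<'E'
from h import *
from scipy.optimize import least_squares
c=bot.capture('top');cs=bot.capture('side')
im=cv2.resize(c['image'][170:320,110:310],None,fx=4,fy=4,interpolation=cv2.INTER_CUBIC)
im2=cv2.resize(cs['image'][90:240,190:330],None,fx=4,fy=4,interpolation=cv2.INTER_CUBIC)
cv2.imwrite('pics/m.png',cv2.resize(im,(560,420)));cv2.imwrite('pics/m2.png',im2)
hsv=cv2.cvtColor(c['image'],cv2.COLOR_BGR2HSV);m=((hsv[...,0]>4)&(hsv[...,0]<20)&(hsv[...,1]>120)&(hsv[...,2]>40)).astype(np.uint8)
k,l,st,ce=cv2.connectedComponentsWithStats(m)
print([(st[i].tolist(),ce[i].round(1).tolist()) for i in range(1,k) if st[i,4]>150 and st[i,1]>150])
E
python3 go.py .4985 .0305 .2145
```

```text
22.2 [ 0.7 -0.8 -0.2] [-0.018 -0.022  0.002] [0.5051 0.2857 0.2154] yaw 27.9 0.9939113144167039 0.0 [18.5 28.2 90.  -0.  61.8 80.6]
[([248, 178, 23, 30, 554], [259.2, 192.8]), ([246, 234, 23, 24, 406], [257.1, 245.7]), ([190, 254, 31, 24, 505], [204.2, 264.8]), ([317, 355, 44, 15, 298], [332.3, 362.9]), ([166, 378, 48, 15, 246], [188.4, 384.8])]
tool shift mm [-124.5  222.8    0.7]
```

View pics/m.png

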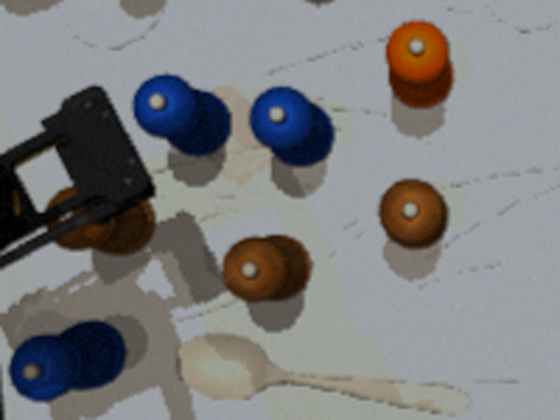

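M3 has moved about 5 mm in +x (nut now at about (256,244) in the full image), now around (0.503, 0.029). The others are unmoved. I go to M3, grasp it, and turn it a bit further for margin before lifting.

Call:
play_rows --moves '[[[-20.2,37.7,0,0,0,0],[-20.2,37.7,0,0,0,0],[-20.2,37.7,0,0,0,0],[-20.2,37.7,0,0,0,0],[-20.2,37.7,0,0,0,0]]]'

```text
time_s: 22.8
position: [0.5038, 0.0702, 0.2151]
tcp_rot: [[0.885, 0.466, 0.001], [0.466, -0.885, -0.0], [0.001, 0.0, -1.0]]
force: [0.6, 0.4, 0.5]
opening: 0.995
grasp_force: 0.0
```

Call:
play_rows --moves '[[[-20.2,37.7,0,0,0,0],[0,0,0,0,0,0],[0,0,30,0,0,0],[0,0,30,0,0,0],[0,0,15,0,0,0]]]'

```text
time_s: 23.3
position: [0.5025, 0.0297, 0.1381]
tcp_rot: [[0.885, 0.466, -0.003], [0.466, -0.885, 0.001], [-0.002, -0.002, -1.0]]
force: [0.5, 1.1, 0.3]
opening: 1.001
grasp_force: 0.0
```

Call:
play_rows --moves '[[[0,0,6,0,0,0],[0,0,0,0,0,0]]]'

```text
time_s: 23.5
position: [0.5034, 0.0297, 0.1333]
tcp_rot: [[0.884, 0.467, -0.001], [0.467, -0.884, 0.0], [-0.001, -0.001, -1.0]]
force: [-0.3, -0.2, -0.8]
opening: 0.998
grasp_force: 0.0
```

Call:
play_rows --moves '[[[0,0,0,0,0,0],[0,0,0,0,0,0],[0,0,0,0,0,0],[0,0,0,0,0,0],[0,0,0,0,0,0]]]' --fingers -1

```text
time_s: 24.0
position: [0.5039, 0.029, 0.1341]
tcp_rot: [[0.884, 0.468, 0.001], [0.468, -0.884, -0.0], [0.001, 0.0, -1.0]]
force: [1.0, -0.8, -0.1]
opening: 0.628
grasp_force: 0.0
```

Call:
play_rows --moves '[[[0,0,0,0,0,0],[0,0,0,0,0,0],[0,0,0,0,0,0]]]'

```text
time_s: 24.3
position: [0.5037, 0.0291, 0.1339]
tcp_rot: [[0.884, 0.468, 0.0], [0.468, -0.884, 0.0], [0.0, -0.0, -1.0]]
force: [-0.5, -0.4, 1.4]
opening: 0.536
grasp_force: 30.0
```

```bash
python3 st.py
```

```text
24.3 [-0.5 -0.4  1.4] [0.09  0.06  0.034] [0.5037 0.0291 0.1339] yaw 27.9 0.5358216081769126 30.000212645391002 [ -9.4  30.1 104.8   0.   45.1  52.7]
```

Call:
play_rows --moves '[[[0,0,0.9,0,0,0],[0,0,0.9,0,0,0],[0,0,0.3,0,0,0],[0,0,0,0,0,0]]]'

```text
time_s: 24.7
position: [0.5046, 0.0292, 0.1335]
tcp_rot: [[0.884, 0.468, 0.003], [0.468, -0.884, 0.0], [0.002, 0.001, -1.0]]
force: [-2.0, 1.7, 15.0]
opening: 0.536
grasp_force: 30.0
```

Call:
play_rows --moves '[[[0,0,0,0,0,0.04],[0,0,0,0,0,0.08]]]'

```text
time_s: 24.9
position: [0.5046, 0.0292, 0.1335]
tcp_rot: [[0.934, 0.357, 0.003], [0.357, -0.934, -0.0], [0.003, 0.001, -1.0]]
force: [-2.0, 1.3, 14.0]
opening: 0.538
grasp_force: 30.0
```

```bash
python3 st.py
```

```text
24.9 [-2.   1.3 14. ] [0.454 0.321 0.232] [0.5046 0.0292 0.1335] yaw 20.9 0.5381042964243937 29.99833022011444 [ -9.4  30.2 104.8   0.   44.9  59.7]
```

Call:
play_rows --moves '[[[0,0,0.3,0,0,0.08],[0,0,0,0,0,0.08],[0,0,0,0,0,0.08],[0,0,0,0,0,0.08]]]'

```text
time_s: 25.3
position: [0.5049, 0.0292, 0.1335]
tcp_rot: [[0.999, 0.044, 0.004], [0.044, -0.999, -0.0], [0.004, 0.0, -1.0]]
force: [-1.8, 1.7, 16.5]
opening: 0.535
grasp_force: 30.0
```

```bash
python3 st.py
```

```text
25.3 [-1.8  1.7 16.5] [0.385 0.355 0.204] [0.5049 0.0292 0.1335] yaw 2.5 0.5351856404331347 29.99918696761597 [ -9.4  30.2 104.7   0.   44.8  78.1]
```

Call:
play_rows --moves '[[[0,0,-1,0,0,0],[0,0,-1.4,0,0,0],[0,0,-3,0,0,0],[0,0,-10,0,0,0],[0,0,-20,0,0,0]]]'

```text
time_s: 25.8
position: [0.5023, 0.0291, 0.166]
tcp_rot: [[0.999, 0.047, -0.004], [0.047, -0.999, 0.001], [-0.004, -0.001, -1.0]]
force: [0.2, -0.2, -2.2]
opening: 0.536
grasp_force: 30.0
```

Call:
play_rows --moves '[[[0,0,-25,0,0,0],[0,0,-25,0,0,0],[0,0,-10,0,0,0],[0,0,-3,0,0,0],[0,0,0,0,0,0]]]'

```text
time_s: 26.3
position: [0.5033, 0.029, 0.2295]
tcp_rot: [[0.999, 0.047, -0.001], [0.047, -0.999, 0.0], [-0.001, -0.0, -1.0]]
force: [0.5, 0.5, -1.6]
opening: 0.537
grasp_force: 30.0
```

```bash
python3 st.py; python3 go.py .479 -.320 .23
```

```text
26.3 [ 0.5  0.5 -1.6] [ 0.023 -0.043  0.037] [0.5033 0.029  0.2295] yaw 2.7 0.5365308779513737 29.999616730492562 [-9.4 21.5 99.6 -0.  58.9 77.9]
tool shift mm [-40.6 347.5  -0.5]
```

Call:
play_rows --moves '[[[-2,15,0,0,0,0],[-4,30,0,0,0,0],[-5,40,0,0,0,0],[-5,40,0,0,0,0],[-5,40,0,0,0,0]]]'

```text
time_s: 26.8
position: [0.4893, -0.1377, 0.2281]
tcp_rot: [[0.999, 0.047, -0.003], [0.047, -0.999, 0.002], [-0.003, -0.002, -1.0]]
force: [0.2, -0.1, -2.0]
opening: 0.539
grasp_force: 30.0
```

Call:
play_rows --moves '[[[-5,40,0,0,0,0],[-5,40,0,0,0,0],[-4,40,0,0,0,0],[-3,32,0,0,0,0],[-2,20,0,0,0,0]]]'

```text
time_s: 27.3
position: [0.4786, -0.3117, 0.228]
tcp_rot: [[0.999, 0.045, -0.002], [0.045, -0.999, 0.001], [-0.002, -0.001, -1.0]]
force: [-0.6, 0.7, -2.2]
opening: 0.54
grasp_force: 30.0
```

Call:
play_rows --moves '[[[-1,11,0,0,0,0],[0,0,0,0,0,0],[0,0,0,0,0,0]]]'

```text
time_s: 27.6
position: [0.4787, -0.3189, 0.2292]
tcp_rot: [[0.999, 0.047, -0.001], [0.047, -0.999, 0.002], [-0.001, -0.002, -1.0]]
force: [-0.1, -0.5, -2.1]
opening: 0.539
grasp_force: 30.0
```

```bash
python3 st.py; python3 - <<'E'
from h import *
c=bot.capture('side');cv2.imwrite('pics/s2.png',c['image'])
E
```

```text
27.6 [-0.1 -0.5 -2.1] [0.044 0.013 0.015] [ 0.4787 -0.3189  0.2292] yaw 2.7 0.5388267603841295 29.999680230394006 [-44.8  26.9  89.7   0.   63.5  42.4]
```

View pics/s2.png

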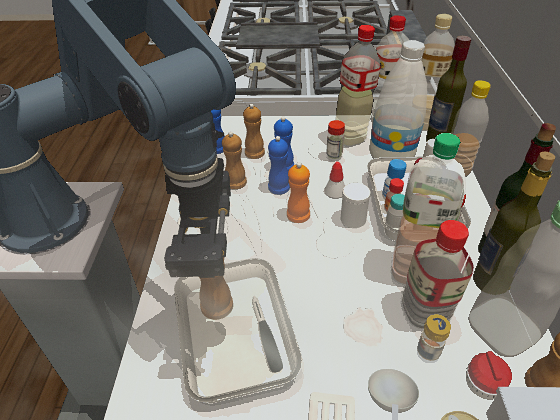

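The mill hangs upright at (215,300), over the free half of the tray. Lowering it now.

Call:
play_rows --moves '[[[0,0,15,0,0,0],[0,0,25,0,0,0],[0,0,25,0,0,0],[0,0,13,0,0,0],[0,0,6,0,0,0]]]'

```text
time_s: 28.15
position: [0.4787, -0.3188, 0.1446]
tcp_rot: [[0.999, 0.048, -0.002], [0.048, -0.999, 0.002], [-0.002, -0.002, -1.0]]
force: [-1.2, -0.3, -0.9]
opening: 0.54
grasp_force: 30.0
```

Call:
play_rows --moves '[[[0,0,3,0,0,0],[0,0,1.5,0,0,0],[0,0,0,0,0,0],[0,0,0,0,0,0]]]'

```text
time_s: 28.55
position: [0.4794, -0.3209, 0.1421]
tcp_rot: [[0.999, 0.047, 0.001], [0.047, -0.999, -0.001], [0.001, 0.001, -1.0]]
force: [0.6, 0.2, -2.4]
opening: 0.538
grasp_force: 30.0
```

Call:
play_rows --moves '[[[0,0,0.7,0,0,0],[0,0,0.7,0,0,0],[0,0,0,0,0,0]]]'

```text
time_s: 28.85
position: [0.479, -0.3205, 0.1399]
tcp_rot: [[0.999, 0.047, 0.0], [0.047, -0.999, -0.0], [0.0, 0.0, -1.0]]
force: [0.1, -1.1, -2.4]
opening: 0.538
grasp_force: 30.0
```

Call:
play_rows --moves '[[[0,0,0.7,0,0,0],[0,0,0.7,0,0,0],[0,0,0,0,0,0]]]'

```text
time_s: 29.15
position: [0.479, -0.3205, 0.1383]
tcp_rot: [[0.999, 0.047, -0.0], [0.047, -0.999, 0.0], [-0.0, -0.0, -1.0]]
force: [-0.0, -0.3, -2.2]
opening: 0.536
grasp_force: 30.0
```

Call:
play_rows --moves '[[[0,0,0.6,0,0,0],[0,0,0,0,0,0],[0,0,0,0,0,0]]]'

```text
time_s: 29.45
position: [0.479, -0.3205, 0.1378]
tcp_rot: [[0.999, 0.047, -0.0], [0.047, -0.999, -0.0], [-0.0, 0.0, -1.0]]
force: [-0.9, -0.6, -1.7]
opening: 0.534
grasp_force: 30.0
```

Call:
play_rows --moves '[[[0,0,0.5,0,0,0],[0,0,0.3,0,0,0],[0,0,0,0,0,0]]]'

```text
time_s: 29.75
position: [0.479, -0.3205, 0.137]
tcp_rot: [[0.999, 0.047, -0.0], [0.047, -0.999, 0.0], [-0.0, -0.0, -1.0]]
force: [0.3, 0.6, -2.0]
opening: 0.541
grasp_force: 30.0
```

Call:
play_rows --moves '[[[0,0,0.4,0,0,0],[0,0,0,0,0,0]]]'

```text
time_s: 29.95
position: [0.479, -0.3205, 0.1367]
tcp_rot: [[0.999, 0.047, 0.0], [0.047, -0.999, -0.0], [0.0, 0.0, -1.0]]
force: [-0.1, 0.0, -1.0]
opening: 0.537
grasp_force: 30.0
```

Call:
play_rows --moves '[[[0,0,0.4,0,0,0],[0,0,0,0,0,0]]]'

```text
time_s: 30.15
position: [0.4792, -0.3206, 0.1365]
tcp_rot: [[0.999, 0.047, 0.0], [0.047, -0.999, -0.0], [0.0, 0.0, -1.0]]
force: [-0.1, 0.1, 0.3]
opening: 0.536
grasp_force: 30.0
```

Call:
play_rows --moves '[[[0,0,0.3,0,0,0],[0,0,0,0,0,0]]]'

```text
time_s: 30.35
position: [0.4792, -0.3206, 0.1364]
tcp_rot: [[0.999, 0.047, 0.001], [0.047, -0.999, -0.0], [0.001, 0.0, -1.0]]
force: [0.2, 0.6, 3.4]
opening: 0.54
grasp_force: 30.0
```

Seated. I open, rise and check.

Call:
play_rows --moves '[[[0,0,0,0,0,0],[0,0,0,0,0,0],[0,0,0,0,0,0],[0,0,0,0,0,0],[0,0,0,0,0,0]]]' --fingers 1

```text
time_s: 30.85
position: [0.4789, -0.3205, 0.1357]
tcp_rot: [[0.999, 0.047, -0.0], [0.047, -0.999, 0.0], [-0.0, -0.0, -1.0]]
force: [0.1, -0.1, -0.1]
opening: 0.914
grasp_force: 0.0
```

Call:
play_rows --moves '[[[0,0,-8,0,0,0],[0,0,-20,0,0,0],[0,0,-40,0,0,0],[0,0,-40,0,0,0],[0,0,-10,0,0,0]]]'

```text
time_s: 31.35
position: [0.4811, -0.3224, 0.2594]
tcp_rot: [[0.999, 0.047, 0.007], [0.047, -0.999, -0.007], [0.007, 0.007, -1.0]]
force: [-0.3, -0.7, -0.3]
opening: 1.002
grasp_force: 0.0
```

Call:
play_rows --moves '[[[-30,30,0,0,0,0],[-30,30,0,0,0,0],[-30,30,0,0,0,0],[-20,30,0,0,0,0],[-10,10,0,0,0,0]]]'

```text
time_s: 31.85
position: [0.3633, -0.4588, 0.2538]
tcp_rot: [[0.999, 0.044, -0.0], [0.044, -0.999, -0.001], [-0.0, 0.001, -1.0]]
force: [0.4, 0.1, -0.1]
opening: 1.004
grasp_force: 0.0
```

Call:
play_rows --moves '[[[0,0,0,0,0,0],[0,0,0,0,0,0]]]'

```text
time_s: 32.05
position: [0.3654, -0.4548, 0.2535]
tcp_rot: [[0.999, 0.047, -0.0], [0.047, -0.999, 0.002], [0.0, -0.002, -1.0]]
force: [0.8, 0.8, 0.4]
opening: 0.998
grasp_force: 0.0
```

```bash
python3 st.py; python3 - <<'E'
from h import *
c=bot.capture('side');t=bot.capture('top')
cv2.imwrite('pics/e.png',np.hstack([cv2.resize(x['image'],(400,300)) for x in (c,t)]))
hsv=cv2.cvtColor(t['image'],cv2.COLOR_BGR2HSV);m=((hsv[...,0]>4)&(hsv[...,0]<20)&(hsv[...,1]>120)&(hsv[...,2]>40)).astype(np.uint8)
k,l,st,ce=cv2.connectedComponentsWithStats(m)
print([(st[i].tolist(),ce[i].round(1).tolist()) for i in range(1,k) if st[i,4]>150 and st[i,1]>150])
E
```

```text
32.05 [0.8 0.8 0.4] [-0.013 -0.029 -0.02 ] [ 0.3654 -0.4548  0.2535] yaw 2.7 0.9977845901928744 0.0 [-62.2  25.9  87.    0.1  67.1  25.1]
[([248, 178, 23, 30, 554], [259.2, 192.8]), ([126, 237, 39, 24, 541], [143.3, 246.8]), ([389, 242, 41, 23, 512], [411.6, 251.8]), ([190, 254, 31, 24, 485], [203.8, 264.6])]
```

View pics/e.png

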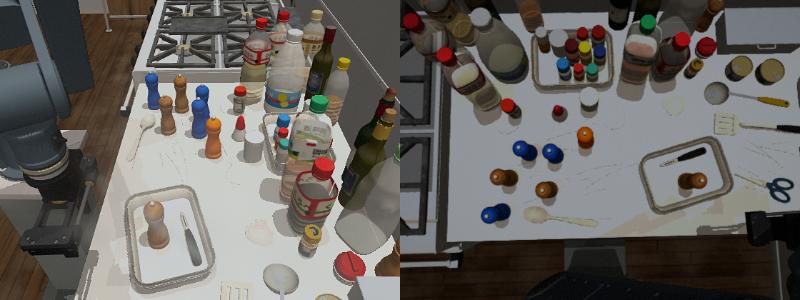

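The stiff mill stands upright in the tray (side view (155,225) in the composite), clear of the peeler. The other two mills show at their starting pixels, and the gripper is clear of everything. Handing in.

```bash
python3 -c "
from rig import bot
print(bot.hand_in())"
```

```text
the job is handed in; nothing more can be done
None
```

I turned all three mill heads clockwise past 60° at 9–17 N: the rightmost dragged at about 0.25 N m and now stands upright in the front tray beside the peeler, its foot having slid about 5 mm during its test. The two sound mills are where they stood, and the job is handed in.

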